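Sort the loose mosaic glass into its colour trays

ROBOT

A 7-joint arm with a two-finger parallel gripper is mounted at the origin on a cart in front of the work surface, level with it; the furniture and walls round the work are solid. World frame = base frame: x ahead of the robot, y to its left, z up, the work surface at z = 0. Lengths are in mm, angles in rad, forces in N, time in s.
With the tool pointing down it reaches from about 425 to 925 mm from the base axis. Payload 6.8 kg.
Tool frame: the origin (TCP) lies between the finger pads; the fingertips stand bot.tips_ahead ahead of it and the grasp point (between the pads) lies 11 mm behind it (bot.tips_ahead is the distance from the TCP to the fingertips, in mm); z points along the fingers, y is the line along which they close (so a half turn about z gives the same grasp; the last joint's range is limited). The gripper opens to 85 mm and grips with 20 to 120 N. Pads are 22 mm wide; open, the fingers measure 114 mm over their backs; the gripper's body (76 mm by 85 mm) begins 54 mm behind the grasp point. The pads swing forward as they close: fully open they stand 13 mm farther back than shut.
Start: joints at [-1.296, 0.477, 0.022, 1.555, -0.011, 1.109, -0.083], TCP at [252.123, 626.164, 239.308] pointing down, gripper open.
Joint ranges: [-2.96, 2.96], [-0.34, 2.1], [-1.41, 1.46], [0.24, 2.44], [-1.37, 4.51], [0.17, 1.92], [-2.96, 2.96]. Speed limits (rad/s): [2.39, 2.39, 3.14, 3.14, 3.14, 3.14, 3.14].

INTERFACE

Orientations are given as a rotation vector (axis times angle).
In Python, from workcell import bot, vision, spotter gives the robot as it stands.
- The arm moves only by the shell command python3 -m pendant 'ROWS' [FORCE]. ROWS is a JSON object whose one key "targets" holds a list of rows, each a list of 3 entries, a list of its own where there are three numbers: the opening, from 0 (shut) to 1 (fully open), then the shift along the tool's x, y, z in m, then the turn, a rotation vector about the tool's x, y, z in rad. In form: {"targets": [[hand, [dx, dy, dz], [wx, wy, wz]], ...]}. A call has 1 to 20 rows; each row is the pose to reach, as a shift and turn from the pose commanded when the call began, along the tool's axes at that moment; what a row does not reach only later rows make up. A row lasts 1/10 s, in which the tool goes at most 50 mm and 8.59 degrees, less where a joint would pass 70% of its speed; a pose out of reach is approached as far as the arm can. A call with a gripper value outside its range is refused whole. The fingers move at their own pace and stop on an object; FORCE is the grip in N (left out, the last holds). Time passes only in rows, so rows that repeat a pose let the fingers close. It gives the time, the measured TCP pose, the force, the opening and the grip force at its end, in the units of the state.
- bot.observe(): the state, without advancing time (a new reading comes with each control period).
- vision.read_camera(name): name is "scene" or "top"; returns a dict with "img" (400x640x3 uint8, blue, green, red), "intrinsics" (3x3 intrinsics, pixels), "rvec" (rotation vector, rad) and "tvec" (3), from world to camera coordinates, as OpenCV has them. Camera axes: x right, y down, z forward; pixel columns grow to the right and rows downward; lengths in mm; the calibration is good to about 2 mm. A picture is of the moment at which its call begins. There is no depth.
- bot.sign_off(): hands the job in; it is judged then, once.
Trained networks look in a picture, given as the dict that the camera call returned (one of the last four; its "shot" number tells which), for a name from the list of things; names that differ only in an ending like _2 or _b are one class to them, and where a whole thing is asked for, a point or a joint stands for the part that bears it (a point fixed in the world has none). Each returns a list of dicts, best first, with "score" (0 to 1); they miss things now and then, are a little off and sometimes report something else, mostly with a low value. They report only what shows in the picture. A call takes as long as a camera call.
- spotter.look_for(picture, label): "centre" ([row, column] in pixels, amid what is visible of it).
- spotter.landmark_of(picture, label): "centre" ([row, column] in pixels: a listed point, or the origin of a listed thing).
The state is a dict: "time": time; "joint_pos": joint angles; "qd": joint speeds; "joint_efforts": joint torques, N m; "ee_pos": TCP position; "tcp_rot": TCP orientation; "contact_force": force on the tool from outside, world axes, zero at the start; "moment": the same for the moment, N m; "finger_gap": finger opening in mm; "gripper_force": force on a finger pad.
Only numpy, scipy, OpenCV 4.12 (cv2) and the standard library are available. Lean on these libraries where they do the work, as an engineer would, in place of code of your own. Each camera call takes 0.05 s, during which the arm holds its last target. There are 200 camera calls.

TASK

Sort the four loose pieces of mosaic glass into the colour trays: both dark blue tiles into the blue tray, the pale sky-blue tile into the white tray and the green offcut into the green tray. Set each piece down gently so that it lies flat on the tray floor inside the walls, with the two dark tiles side by side and not on top of each other; do not drop the glass. Leave the jar and the glass cutter where they are.

Things in the scene. Friction and masses are not known exactly. Their poses are not given: they have to be found in the camera images.
- blue_tray: shallow open blue plastic tray, fixed, 72 mm (its x) by 92 mm (its y) outside, 12 mm high; walls and floor 3 mm, so 66 by 86 mm inside; for the dark blue tiles, both of them. Origin: centre of its underside, on the board; z up, x away from the bench's front edge. The trays stand in a row along y, in any order, about 13 mm apart, 35 mm or more before the grinder's 105 mm high front
- white_tray: shallow open white plastic tray, fixed, 72 mm (its x) by 92 mm (its y) outside, 12 mm high; walls and floor 3 mm, so 66 by 86 mm inside; for the pale tile. Origin: centre of its underside, on the board; z up, x away from the bench's front edge. The trays stand in a row along y, in any order, about 13 mm apart, 35 mm or more before the grinder's 105 mm high front
- green_tray: shallow open green plastic tray, fixed, 72 mm (its x) by 92 mm (its y) outside, 12 mm high; walls and floor 3 mm, so 66 by 86 mm inside; for the green offcut. Origin: centre of its underside, on the board; z up, x away from the bench's front edge. The trays stand in a row along y, in any order, about 13 mm apart, 35 mm or more before the grinder's 105 mm high front
- dark_tile_a: one of two dark blue-violet glass mosaic tiles, alike, 25 x 25 x 8 mm, lying flat and loose on the wooden board, whose top is at z 0.018. Origin: centre of its underside; z up, x and y square to its sides. Can be gripped across either pair of sides
- dark_tile_b: the other of the two dark blue-violet glass mosaic tiles, 25 x 25 x 8 mm, lying flat and loose on the wooden board, whose top is at z 0.018. Origin: centre of its underside; z up, x and y square to its sides. Can be gripped across either pair of sides
- pale_tile: pale sky-blue, whitish clouded glass mosaic tile, 25 x 25 x 8 mm, lying flat and loose on the wooden board, whose top is at z 0.018. Origin: centre of its underside; z up, x and y square to its sides. Can be gripped across either pair of sides
- green_offcut: four-sided offcut of green glass, 42 mm (its x) by 65 mm (its y), 8 mm thick, flat and loose on the board (top at z 0.018). Its long sides taper: 41 mm apart at y -20 mm, 38 at y 0, 33 at y +26; grip across them. Origin: centre of its bounding rectangle, at its underside; z up. It fits flat in its tray only with its length along the tray's 92 mm side
- lidded_jar: bystander, not to be moved: jar with brown-yellow lid and violet chips, 64 mm across, 83 mm tall; origin: centre of underside. Mind the fixed black lamp beside it: base about 140 mm across and upright neck (22 mm thick) near x 0.45, y 0.04, arching up to 0.42 m high towards its shade near x 0.59, y 0.18, whose rim hangs 0.24 m up. Pass over or well clear of it to reach the work on its right
- glass_cutter: bystander, not to be moved: brass-coloured pencil-grip glass cutter lying along the right-hand edge of the board, 152 mm long (its y), 18 mm thick. Origin: centre of its underside. Mind the fixed wall shelf overhead on this side: its underside is 0.60 m above the bench, its edge runs from x 0.42, y -0.33 to x 1.0, y -0.17

How it is judged (in metres and radians):
At the end, for the whole second after the job is handed in: Each piece flat in its tray (underside < 6 mm above tray underside, tilt < 0.1 rad), within the walls (tile centre within 23 mm in tray x, 33 mm in tray y of the tray centre; offcut 13 and 15 mm): dark tiles in blue, pale in white, offcut in green; released, at rest (x of dark_tile_a in the frame of blue_tray between -0.023 and 0.023 m and y of dark_tile_a in the frame of blue_tray between -0.033 and 0.033 m and z of each of dark_tile_a, dark_tile_b in the frame of blue_tray below 0.006 m and angle between each of dark_tile_a, dark_tile_b, pale_tile, green_offcut's own z axis and vertical below 0.1 rad and linear speed of each of dark_tile_a, dark_tile_b, pale_tile, green_offcut below 0.02 m/s and contact force between each of dark_tile_a, dark_tile_b, pale_tile, green_offcut and the fingers below 0.05 N and x of dark_tile_b in the frame of blue_tray between -0.023 and 0.023 m and y of dark_tile_b in the frame of blue_tray between -0.033 and 0.033 m and x of pale_tile in the frame of white_tray between -0.023 and 0.023 m and y of pale_tile in the frame of white_tray between -0.033 and 0.033 m and z of pale_tile in the frame of white_tray below 0.006 m and x of green_offcut in the frame of green_tray between -0.013 and 0.013 m and y of green_offcut in the frame of green_tray between -0.015 and 0.015 m and z of green_offcut in the frame of green_tray below 0.006 m); the robot touches nothing.
It fails at once if a piece of glass is dropped or thrown: it moves faster than 0.6 m/s less than 5 cm above the board (a fall of about 2 cm) ((height (world z) of dark_tile_a below 0.07 m and linear speed of dark_tile_a above 0.6 m/s) or (height (world z) of dark_tile_b below 0.07 m and linear speed of dark_tile_b above 0.6 m/s) or (height (world z) of pale_tile below 0.07 m and linear speed of pale_tile above 0.6 m/s) or (height (world z) of green_offcut below 0.07 m and linear speed of green_offcut above 0.6 m/s)).
It fails at once if the jar or the glass cutter is pushed more than 15 mm from its place (distance of any of lidded_jar, glass_cutter from where it was at the start of the episode above 0.015 m).
It also fails if it takes over 90 s, if anything falls off the work surface, if the arm or the gripper's body presses on something with over 40 N, if the wrist force passes 120 N, or if a joint passes its speed limit or range.

## Working session

There is one attempt and no reset: what is moved stays moved. The work goes in short steps, Python scripts to look and compute and a shell command to move; the robot and the scene stay as the last step left them, time stands still between calls to the robot, and variables do not carry over. Pictures are saved under pics/ and viewed, at most 14 in all, crops included, and the job is handed in when it is done.

```bash
mkdir -p pics; cat > h.py <<'E'
import numpy as np, cv2
from scipy.spatial.transform import Rotation as R
from workcell import bot, vision, spotter
def pix2w(p,rc,z):
    K=np.array(p["intrinsics"],float);Rm=cv2.Rodrigues(np.array(p["rvec"],float))[0];t=np.array(p["tvec"],float).ravel()
    d=Rm.T@np.linalg.inv(K)@np.array([rc[1],rc[0],1.]);c=-Rm.T@t
    return c+d*(z-c[2])/d[2]
def w2pix(p,w):
    q=cv2.projectPoints(np.array([w],float),np.array(p["rvec"],float),np.array(p["tvec"],float),np.array(p["intrinsics"],float),None)[0].ravel()
    return q[::-1]
E
python3 - <<'E'
from h import *
np.set_printoptions(precision=3,suppress=True)
s=bot.observe();print({k:s[k] for k in s});print(bot.tips_ahead)
for cam in("top","scene"):
    p=vision.read_camera(cam);cv2.imwrite(f"pics/{cam}0.png",p["img"])
    Rm=cv2.Rodrigues(np.array(p["rvec"],float))[0];print(cam,"campos",-Rm.T@np.array(p["tvec"]).ravel())
    for n,z in [("blue_tray",18),("white_tray",18),("green_tray",18),("dark_tile_a",18),("pale_tile",18),("green_offcut",18),("lidded_jar",18),("glass_cutter",18)]:
        for r in spotter.landmark_of(p,n)[:3]:
            print(n,round(r["score"],2),np.array(r["centre"]),pix2w(p,r["centre"],z)[:2])
E
```

```text
{'time': 0.0, 'joint_pos': array([-1.296,  0.478,  0.022,  1.556, -0.011,  1.109, -0.083]), 'qd': array([-0.001, -0.001, -0.001, -0.002, -0.001, -0.001,  0.002]), 'joint_efforts': array([ -0.001, -59.645,   1.608, -28.121,   0.012,   0.009,   0.   ]), 'ee_pos': array([251.952, 625.59 , 238.335]), 'tcp_rot': array([-0.598, -3.084,  0.003]), 'contact_force': array([ 0.701, -0.24 , -0.002]), 'moment': array([-0.02 , -0.003,  0.036]), 'gripper_force': 0.0, 'finger_gap': 85.27141102661238}
8.0
top campos [ 327.66  -181.072  927.919]
blue_tray 0.56 [159.2 362.5] [ 520.778 -300.703]
white_tray 0.91 [178.2 309.2] [ 484.178 -196.499]
green_tray 0.93 [190.6 255.8] [460.958 -93.825]
dark_tile_a 0.67 [216.3 340.2] [ 409.727 -254.971]
dark_tile_a 0.65 [207.2 374.6] [ 426.556 -321.609]
pale_tile 0.51 [227.8 301.7] [ 388.567 -181.085]
green_offcut 0.97 [249.7 374.4] [ 345.279 -318.853]
green_offcut 0.68 [156.7 359.6] [ 525.781 -295.164]
lidded_jar 0.89 [139.8 209.3] [561.281  -3.793]
glass_cutter 0.67 [194.8 415.2] [ 449.857 -401.18 ]
scene campos [-260.663  503.844  566.788]
white_tray 0.9 [208.2 321.9] [ 484.933 -197.298]
green_tray 0.93 [229.4 292.8] [457.11  -87.901]
dark_tile_a 0.67 [208.9 364.9] [ 417.115 -267.147]
dark_tile_a 0.54 [196.1 380.4] [ 436.053 -341.874]
pale_tile 0.65 [189.8 339.9] [ 524.762 -294.256]
pale_tile 0.53 [224.6 351.1] [ 388.714 -192.969]
lidded_jar 0.98 [232.1 234.9] [529.362   7.782]
glass_cutter 0.51 [184.4 391.6] [ 460.079 -411.543]
```

```bash
python3 - <<'E'
import cv2
a=cv2.imread("pics/top0.png");cv2.imwrite("pics/top0c.png",cv2.resize(a[110:290,190:450],None,fx=3,fy=3,interpolation=cv2.INTER_CUBIC))
E
```

```text
(no output)
```

View pics/scene0.png

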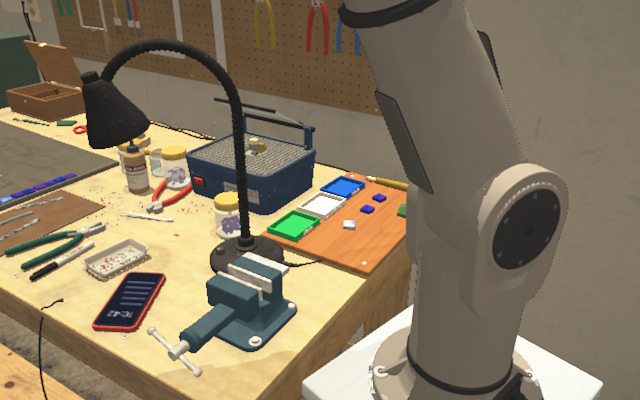

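View pics/top0c.png

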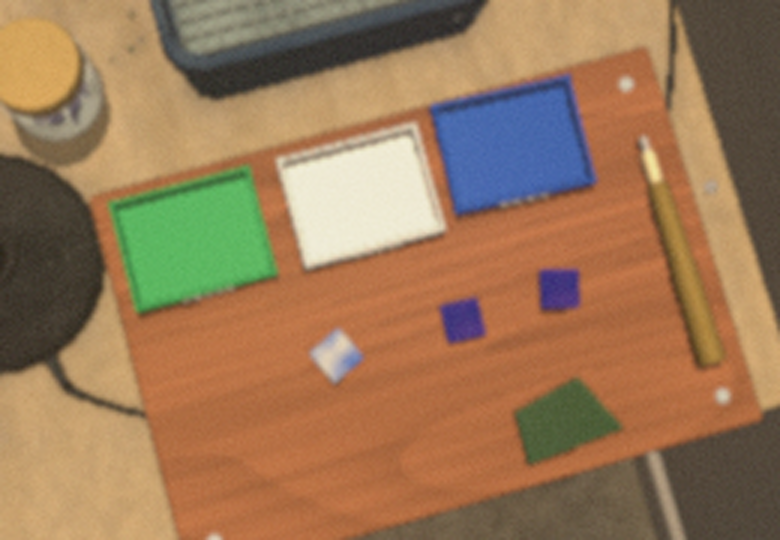

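The scene picture shows the lamp between the start pose and the board, with the forearm in the foreground. In the 3x top crop:
- **Trays:** green is at about (190,240), white at (360,197) and blue at (512,145).
- **Tiles:** the dark tiles are at (462,320) and (558,290), the pale one at (336,356).
- **Offcut:** it has corners (515,412), (577,378), (620,430) and (528,463), with the narrow end to the left.
- **Network check:** the top-camera detections match the picture, except for a second "offcut" reported at the blue tray.

```bash
cat > seg.py <<'E'
from h import *
def poly(p,mask,z,eps=None):
    cs=cv2.findContours(mask.astype(np.uint8),cv2.RETR_EXTERNAL,cv2.CHAIN_APPROX_NONE)[0]
    out=[]
    for c in cs:
        if cv2.contourArea(c)<600: continue
        w=np.array([pix2w(p,((q[0][1]-7.5)/16+8*0,(q[0][0]-7.5)/16),z)[:2] for q in c],np.float32)
        out.append(w)
    return out
E
python3 - <<'E'
from seg import *
np.set_printoptions(precision=1,suppress=True)
p=vision.read_camera("top");im=p["img"]
f=8;r0,c0=110,190
big=cv2.resize(cv2.GaussianBlur(im,(3,3),0)[r0:290,c0:450],None,fx=f,fy=f,interpolation=cv2.INTER_CUBIC)
hsv=cv2.cvtColor(big,cv2.COLOR_BGR2HSV);H,S,V=[hsv[...,i].astype(int) for i in range(3)]
def show(n,m,z,amin):
    for c in cv2.findContours(m.astype(np.uint8),cv2.RETR_EXTERNAL,cv2.CHAIN_APPROX_NONE)[0]:
        if cv2.contourArea(c)<amin*f*f: continue
        w=np.array([pix2w(p,(r0+(y+.5)/f-.5,c0+(x+.5)/f-.5),z)[:2] for x,y in c[:,0]],np.float32)
        r=cv2.minAreaRect(w);q=cv2.approxPolyDP(cv2.convexHull(w),4 if z<28 else 8,True)[:,0]
        print(n,"c",np.array(r[0]),"size",np.array(r[1]),"ang",round(r[2],1),"rgbmean","poly",q.tolist() if n=="green" or n=="gtray" else len(q))
show("green",(H>35)&(H<85)&(S>80)&(V<110),26,150)
show("gtray",(H>35)&(H<85)&(S>80)&(V>110),30,500)
show("dark",(H>112)&(H<150)&(S>120),26,60)
show("btray",(H>100)&(H<118)&(S>100),30,700)
m=(S<75)&(V>120)|((H>95)&(H<125)&(S<130)&(V>120))
show("pale/white",m,26,60)
E
```

```text
green c [ 346.6 -323.3] size [35.1 57.9] ang 20.9 rgbmean poly [[341.5926818847656, -356.21673583984375], [368.2432556152344, -332.6396484375], [348.2460021972656, -295.8027038574219], [321.0561218261719, -303.1027526855469]]
gtray c [462.  -91.5] size [73.5 92.2] ang 14.7 rgbmean poly [[507.87396240234375, -126.25017547607422], [485.1737060546875, -38.98373794555664], [416.92633056640625, -56.480812072753906], [439.0015869140625, -143.54586791992188]]
dark c [ 408.8 -261. ] size [20.7 20.5] ang 11.7 rgbmean poly 4
dark c [ 428.1 -323.2] size [21.7 21.5] ang 1.0 rgbmean poly 4
btray c [ 520.8 -295.2] size [70.1 89.6] ang 12.4 rgbmean poly 4
pale/white c [ 295.9 -386.2] size [55.4  9.2] ang 14.9 rgbmean poly 4
pale/white c [ 387.5 -181.2] size [26.5 25.6] ang 40.9 rgbmean poly 4
pale/white c [ 489.4 -197.6] size [74.5 93.1] ang 14.5 rgbmean poly 4
pale/white c [ 522.5 -296.1] size [77.2 95.4] ang 12.6 rgbmean poly 4
pale/white c [546.1 -10.5] size [35.1 59. ] ang 36.4 rgbmean poly 5
pale/white c [ 601.1 -149. ] size [143.5  34.9] ang 89.8 rgbmean poly 4
```

```bash
cat > g.py <<'E'
import sys
from h import *
np.set_printoptions(precision=4,suppress=True)
# usage: g.py x y z yawdeg(tool y dir, mod 180; 'k' keep) ...
s=bot.observe();P=np.array(s["ee_pos"]);T=R.from_rotvec(s["tcp_rot"]).as_matrix()
print("t",round(s["time"],2),"P",P,"ydir",np.degrees(np.arctan2(T[1,1],T[0,1])).round(1),"tilt",T[:,2],"gap",round(s["finger_gap"],1),"grip",round(s["gripper_force"],1),"F",np.array(s["contact_force"]),"j",np.array(s["joint_pos"]))
a=sys.argv[1:]
for i in range(0,len(a),4):
    x,y,z=map(float,a[i:i+3]);cur=np.arctan2(T[1,1],T[0,1])
    th=cur if a[i+3]=='k' else np.radians(float(a[i+3]))
    d=(th-cur+np.pi/2)%np.pi-np.pi/2;th=cur+d
    yv=np.array([np.cos(th),np.sin(th),0]);zv=np.array([0,0,-1.]);G=np.c_[np.cross(yv,zv),yv,zv]
    print(a[i:i+4],"shift",T.T@(np.array([x,y,z])-P)/1000,"turn",R.from_matrix(T.T@G).as_rotvec())
E
python3 g.py 252 626 520 k 480 300 520 30 500 -60 520 -10
```

```text
t 0.95 P [252.1202 626.1635 239.3042] ydir 68.1 tilt [ 0.  0. -1.] gap 85.6 grip 0.0 F [-0.3631 -0.5332  0.4464] j [-1.2961  0.477   0.0224  1.5554 -0.0115  1.1093 -0.0831]
['252', '626', '520', 'k'] shift [ 0.0001 -0.0002 -0.2807] turn [ 0. -0.  0.]
['480', '300', '520', '30'] shift [-0.3332 -0.2174 -0.2807] turn [ 0.     -0.      0.6644]
['500', '-60', '520', '-10'] shift [-0.4862 -0.5439 -0.2807] turn [ 0.     -0.      1.3625]
```

```bash
python3 -m pendant '{"targets":[[0.5,[0,0,-0.28],[0,0,0]],[0.5,[0,0,-0.28],[0,0,0]],[0.5,[0,0,-0.28],[0,0,0]],[0.5,[0,0,-0.28],[0,0,0]],[0.5,[0,0,-0.28],[0,0,0]],[0.5,[0,0,-0.28],[0,0,0]],[0.5,[-0.333,-0.217,-0.28],[0,0,0.664]],[0.5,[-0.333,-0.217,-0.28],[0,0,0.664]],[0.5,[-0.333,-0.217,-0.28],[0,0,0.664]],[0.5,[-0.333,-0.217,-0.28],[0,0,0.664]],[0.5,[-0.333,-0.217,-0.28],[0,0,0.664]],[0.5,[-0.333,-0.217,-0.28],[0,0,0.664]],[0.5,[-0.333,-0.217,-0.28],[0,0,0.664]],[0.5,[-0.333,-0.217,-0.28],[0,0,0.664]],[0.5,[-0.333,-0.217,-0.28],[0,0,0.664]],[0.5,[-0.333,-0.217,-0.28],[0,0,0.664]]]}' 40; python3 g.py 500 -60 520 -10 450 -160 300 15 388 -181 100 41
```

```text
time: 2.55
ee_pos: [480.6, 299.2, 519.6]
tcp_rot: [-1.575, -2.718, -0.001]
contact_force: [-0.1, 0.1, -0.6]
finger_gap: 42.6
gripper_force: 0.0
t 2.55 P [480.6047 299.1805 519.5896] ydir 29.8 tilt [ 0.0003  0.0006 -1.    ] gap 42.6 grip 0.0 F [-0.1063  0.0948 -0.6194] j [-0.9389  0.1624  0.3302  1.3848 -0.0528  1.6024 -0.0936]
['500', '-60', '520', '-10'] shift [-0.3212 -0.1619 -0.0006] turn [ 0.0004 -0.0006  0.6954]
['450', '-160', '300', '15'] shift [-0.3832 -0.2551  0.2193] turn [ 0.0005 -0.0005  0.259 ]
['388', '-181', '100', '41'] shift [-0.3706 -0.3195  0.4193] turn [ 0.0006 -0.0004 -0.1948]
```

```bash
python3 -m pendant '{"targets":[[0.5,[-0.321,-0.162,0],[0,0,0.3]],[0.5,[-0.321,-0.162,0],[0,0,0.3]],[0.5,[-0.321,-0.162,0],[0,0,0.3]],[0.5,[-0.321,-0.162,0],[0,0,0.3]],[0.5,[-0.321,-0.162,0],[0,0,0.3]],[0.5,[-0.321,-0.162,0],[0,0,0.3]],[0.5,[-0.321,-0.162,0],[0,0,0.3]],[0.5,[-0.321,-0.162,0],[0,0,0.3]],[0.5,[-0.383,-0.255,0.22],[0,0,0.1]],[0.5,[-0.383,-0.255,0.22],[0,0,0]],[0.5,[-0.383,-0.255,0.22],[0,0,-0.1]],[0.5,[-0.383,-0.255,0.22],[0,0,-0.15]],[0.5,[-0.383,-0.255,0.22],[0,0,-0.195]],[0.5,[-0.383,-0.255,0.22],[0,0,-0.195]],[0.5,[-0.37,-0.32,0.42],[0,0,-0.195]],[0.5,[-0.37,-0.32,0.42],[0,0,-0.195]],[0.5,[-0.37,-0.32,0.42],[0,0,-0.195]],[0.5,[-0.37,-0.32,0.42],[0,0,-0.195]],[0.5,[-0.37,-0.32,0.42],[0,0,-0.195]]]}'; python3 - <<'E'
from h import *
p=vision.read_camera("top");cv2.imwrite("pics/top1.png",p["img"])
E
python3 g.py 388 -181 50 41 388 -181 30 41
```

```text
time: 4.45
ee_pos: [385.6, -177.9, 96.5]
tcp_rot: [-1.294, -2.855, 0.002]
contact_force: [-0.1, 0.6, 0.0]
finger_gap: 42.6
gripper_force: 0.0
t 4.5 P [ 386.6578 -178.4214   97.2859] ydir 41.2 tilt [-0.0054  0.0015 -1.    ] gap 42.9 grip 0.0 F [-1.0745  0.0661 -0.4939] j [-0.2537  0.3454  0.6428  2.2808 -0.3577  0.6165  1.377 ]
['388', '-181', '50', '41'] shift [-0.003  -0.0005  0.0473] turn [-0.0031 -0.0047  0.0041]
['388', '-181', '30', '41'] shift [-0.0031 -0.0005  0.0673] turn [-0.0031 -0.0047  0.0041]
```

View pics/top1.png

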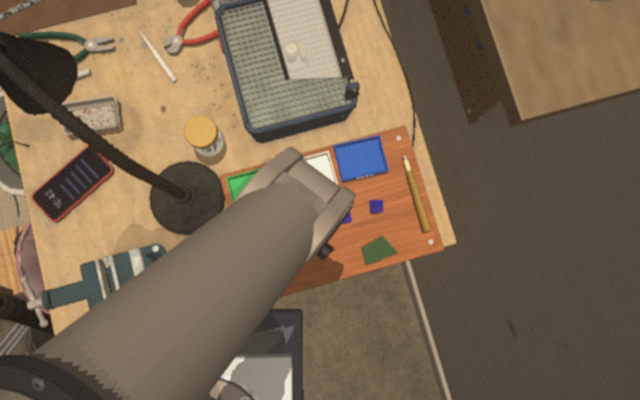

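The top picture shows the gripper over the pale tile, hidden behind the forearm. The jar at (203,138) and the cutter at (417,195) have not moved. I'll lower onto the pale tile and close.

```bash
python3 -m pendant '{"targets":[[0.5,[-0.003,0,0.04],[-0.003,-0.005,0]],[0.5,[-0.003,0,0.055],[-0.003,-0.005,0]],[0.5,[-0.003,0,0.065],[-0.003,-0.005,0]],[0.5,[-0.003,0,0.069],[-0.003,-0.005,0]],[0.5,[-0.003,0,0.069],[-0.003,-0.005,0]],[0.5,[-0.003,0,0.069],[-0.003,-0.005,0]]]}'; python3 g.py 388 -181 28 41 | cut -c1-400
```

```text
time: 5.1
ee_pos: [391.3, -182.3, 31.3]
tcp_rot: [1.294, 2.854, 0.002]
contact_force: [-0.0, -0.1, -0.1]
finger_gap: 42.7
gripper_force: 0.0
t 5.1 P [ 391.2651 -182.252    31.3407] ydir 41.2 tilt [ 0.0078 -0.0019 -1.    ] gap 42.7 grip 0.0 F [-0.0312 -0.1405 -0.0572] j [-0.1129  0.4825  0.4917  2.3029 -0.5266  0.4526  1.5294]
['388', '-181', '28', '41'] shift [ 0.0031 -0.0016  0.0033] turn [0.0046 0.0065 0.0038]
```

```bash
python3 -m pendant '{"targets":[[0.5,[0.002,-0.001,0.002],[0.003,0.004,0]],[0.5,[0.002,-0.001,0.003],[0.003,0.004,0]],[0.5,[0.002,-0.001,0.003],[0.003,0.004,0]],[0.2,[0.002,-0.001,0.003],[0.003,0.004,0]],[0.1,[0.002,-0.001,0.003],[0.003,0.004,0]],[0.1,[0.002,-0.001,0.003],[0.003,0.004,0]],[0.1,[0.002,-0.001,0.003],[0.003,0.004,0]],[0.1,[0.002,-0.001,0.003],[0.003,0.004,0]]]}' 40; python3 g.py 430 -181 90 15 486 -198 90 15
```

```text
time: 5.9
ee_pos: [387.9, -181.4, 27.5]
tcp_rot: [1.298, 2.86, -0.0]
contact_force: [-1.7, 0.2, 5.8]
finger_gap: 23.5
gripper_force: 39.1
t 5.9 P [ 387.948  -181.4141   27.5243] ydir 41.2 tilt [ 0.0008 -0.0004 -1.    ] gap 23.5 grip 39.1 F [-1.6897  0.1783  5.8368] j [-0.1085  0.4899  0.4863  2.3064 -0.5309  0.449   1.533 ]
['430', '-181', '90', '15'] shift [-0.0274  0.0319 -0.0624] turn [0.0005 0.0007 0.457 ]
['486', '-198', '90', '15'] shift [-0.0771  0.0629 -0.0624] turn [0.0005 0.0007 0.457 ]
```

```bash
python3 -m pendant '{"targets":[[0.1,[0,0,-0.03],[0,0,0]],[0.1,[-0.0,0.0,-0.05],[0,0,0]],[0.1,[-0.027,0.032,-0.05],[0,0,0.15]],[0.1,[-0.05,0.045,-0.05],[0,0,0.3]],[0.1,[-0.077,0.063,-0.05],[0,0,0.457]],[0.1,[-0.077,0.063,-0.05],[0,0,0.457]],[0.1,[-0.077,0.063,-0.05],[0,0,0.457]],[0.1,[-0.077,0.063,-0.05],[0,0,0.457]]]}'; python3 g.py 487 -198 45 15 487 -198 32 15
```

```text
time: 6.7
ee_pos: [484.6, -197.6, 77.0]
tcp_rot: [-1.911, -2.493, 0.001]
contact_force: [-0.4, -0.2, -1.2]
finger_gap: 23.0
gripper_force: 39.8
t 6.7 P [ 484.6464 -197.5812   77.0236] ydir 15.0 tilt [-0.0009 -0.0001 -1.    ] gap 23.0 grip 39.8 F [-0.3831 -0.2392 -1.1756] j [-0.2759  0.5567  0.7066  2.0816 -0.5614  0.6993  1.0627]
['487', '-198', '45', '15'] shift [-0.001   0.0022  0.032 ] turn [-0.0009 -0.0001  0.0008]
['487', '-198', '32', '15'] shift [-0.001   0.0022  0.045 ] turn [-0.0009 -0.0001  0.0008]
```

```bash
python3 -m pendant '{"targets":[[0.1,[-0.001,0.002,0.025],[0,0,0]],[0.1,[-0.001,0.002,0.038],[0,0,0]],[0.1,[-0.001,0.002,0.043],[0,0,0]],[0.1,[-0.001,0.002,0.045],[0,0,0]],[0.1,[-0.001,0.002,0.046],[0,0,0]],[0.1,[-0.001,0.002,0.046],[0,0,0]]]}'; python3 g.py 487 -198 31 15
```

```text
time: 7.3
ee_pos: [488.4, -198.5, 31.8]
tcp_rot: [1.911, 2.491, 0.0]
contact_force: [-1.0, 0.1, -0.4]
finger_gap: 23.5
gripper_force: 39.8
t 7.3 P [ 488.4244 -198.4718   31.781 ] ydir 15.0 tilt [ 0.0013 -0.0008 -1.    ] gap 23.5 grip 39.8 F [-0.9758  0.1438 -0.4282] j [-0.2125  0.6299  0.6258  2.0882 -0.6379  0.6172  1.1212]
['487', '-198', '31', '15'] shift [ 0.0008 -0.0013  0.0008] turn [0.001  0.0012 0.    ]
```

Next: press down to touch, open to 30 mm, then lift and head for the dark tile.

```bash
python3 -m pendant '{"targets":[[0.1,[0.001,-0.001,0.001],[0,0,0]],[0.1,[0.001,-0.001,0.001],[0,0,0]],[0.3,[0.001,-0.001,0.001],[0,0,0]],[0.36,[0.001,-0.001,0.001],[0,0,0]],[0.36,[0.001,-0.001,0.001],[0,0,0]],[0.36,[0.001,-0.001,-0.01],[0,0,0]],[0.36,[0.001,-0.001,-0.03],[0,0,0]],[0.5,[0.001,-0.001,-0.05],[0,0,0]],[0.5,[0.001,-0.001,-0.05],[0,0,0]]]}'; python3 g.py 409 -261 80 12 409 -261 32 12 ;python3 - <<'E'
from h import *
p=vision.read_camera("top");cv2.imwrite("pics/top2.png",p["img"][110:290,190:450])
for n in ("dark_tile_a","pale_tile"):
    for r in spotter.landmark_of(p,n)[:3]: print(n,round(r["score"],2),r["centre"],pix2w(p,r["centre"],18)[:2])
E
```

```text
time: 8.2
ee_pos: [488.5, -198.4, 84.0]
tcp_rot: [1.91, 2.488, 0.003]
contact_force: [0.3, -0.7, 0.3]
finger_gap: 42.8
gripper_force: 0.0
t 8.2 P [ 488.5409 -198.375    83.981 ] ydir 15.0 tilt [ 0.0049 -0.0017 -1.    ] gap 42.8 grip 0.0 F [ 0.3187 -0.6968  0.2924] j [-0.285   0.5491  0.7184  2.074  -0.5555  0.7096  1.0555]
['409', '-261', '80', '12'] shift [-0.0399 -0.093   0.0037] turn [0.0044 0.0028 0.0522]
['409', '-261', '32', '12'] shift [-0.0398 -0.0933  0.0517] turn [0.0044 0.0028 0.0522]
dark_tile_a 0.56 [203.0, 377.3] [ 434.6358551  -327.06781468]
```

```bash
python3 -m pendant '{"targets":[[0.5,[-0.04,-0.093,0.003],[0.003,0.002,0.05]],[0.5,[-0.04,-0.093,0.003],[0.003,0.002,0.05]],[0.5,[-0.04,-0.093,0.003],[0.003,0.002,0.05]],[0.5,[-0.04,-0.093,0.003],[0.003,0.002,0.05]],[0.5,[-0.04,-0.093,0.035],[0.003,0.002,0.05]],[0.5,[-0.04,-0.093,0.048],[0.003,0.002,0.05]],[0.5,[-0.04,-0.093,0.052],[0.003,0.002,0.05]],[0.5,[-0.04,-0.093,0.052],[0.003,0.002,0.05]],[0.5,[-0.04,-0.093,0.052],[0.003,0.002,0.05]]]}'; python3 g.py 409 -261 28.5 12
```

```text
time: 9.25
ee_pos: [408.1, -260.4, 29.8]
tcp_rot: [-1.972, -2.443, 0.002]
contact_force: [0.8, 0.3, -0.1]
finger_gap: 42.8
gripper_force: 0.0
t 9.25 P [ 408.0957 -260.3543   29.7852] ydir 12.2 tilt [-0.0023  0.0002 -1.    ] gap 42.8 grip 0.0 F [ 0.7534  0.3478 -0.142 ] j [-0.0544  0.5856  0.6258  2.1852 -0.6501  0.5628  1.2722]
['409', '-261', '28.5', '12'] shift [-0.0008  0.0008  0.0013] turn [-0.0022 -0.0007  0.003 ]
```

View pics/top2.png

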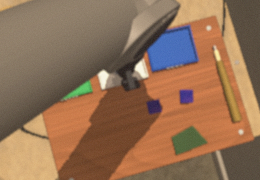

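The picture shows the white tray mostly hidden by the arm. Both dark tiles are where they were, at about (153,106) and (186,96) in this crop. I'll grip the first dark tile.

```bash
python3 -m pendant '{"targets":[[0.5,[-0.001,0.001,0.001],[0,0,0]],[0.2,[-0.001,0.001,0.001],[0,0,0]],[0.1,[-0.001,0.001,0.001],[0,0,0]],[0.1,[-0.001,0.001,0.001],[0,0,0]],[0.1,[-0.001,0.001,0.001],[0,0,0]],[0.1,[-0.001,0.001,0.001],[0,0,0]],[0.1,[0,0,-0.03],[0,0,0]],[0.1,[0,0,-0.05],[0,0,0]],[0.1,[0,0,-0.05],[0,0,0]]]}'; python3 g.py 520 -273 78 14 ; python3 - <<'E'
import numpy as np
y=np.radians(14);c=np.array([520.5,-295.5]);u=np.array([-np.sin(y),np.cos(y)])
print(c+20*u,c-20*u)
E
```

```text
time: 10.15
ee_pos: [409.1, -261.2, 81.4]
tcp_rot: [1.973, 2.443, 0.0]
contact_force: [0.0, -0.7, -0.2]
finger_gap: 23.3
gripper_force: 39.7
t 10.15 P [ 409.0791 -261.1669   81.44  ] ydir 12.1 tilt [ 0.0013 -0.0009 -1.    ] gap 23.3 grip 39.7 F [ 0.0017 -0.7104 -0.2462] j [-0.1436  0.5008  0.7379  2.1685 -0.5524  0.6629  1.1932]
['520', '-273', '78', '14'] shift [-0.0349  0.106   0.0036] turn [ 0.0011  0.0012 -0.0325]
[ 515.66156209 -276.09408547] [ 525.33843791 -314.90591453]
```

```bash
python3 g.py 516 -275.5 78 14 | tail -1; python3 g.py 516 -275.5 32 14 | tail -1
```

```text
['516', '-275.5', '78', '14'] shift [-0.0365  0.1015  0.0036] turn [ 0.0011  0.0012 -0.0325]
['516', '-275.5', '32', '14'] shift [-0.0364  0.1015  0.0496] turn [ 0.0011  0.0012 -0.0325]
```

```bash
python3 -m pendant '{"targets":[[0.1,[-0.015,0.04,0],[0,0,0]],[0.1,[-0.03,0.08,0],[0,0,-0.03]],[0.1,[-0.0365,0.1015,0],[0,0,-0.032]],[0.1,[-0.0365,0.1015,0],[0,0,-0.032]],[0.1,[-0.0365,0.1015,0],[0,0,-0.032]],[0.1,[-0.0365,0.1015,0.03],[0,0,-0.032]],[0.1,[-0.0365,0.1015,0.042],[0,0,-0.032]],[0.1,[-0.0365,0.1015,0.047],[0,0,-0.032]],[0.1,[-0.0365,0.1015,0.048],[0,0,-0.032]],[0.1,[-0.0365,0.1015,0.048],[0,0,-0.032]]]}'; python3 g.py 516 -275.5 31.2 14
```

```text
time: 11.15
ee_pos: [512.6, -274.4, 32.0]
tcp_rot: [-1.933, -2.47, 0.001]
contact_force: [-3.7, 2.9, 9.3]
finger_gap: 23.7
gripper_force: 40.7
t 11.15 P [ 512.5731 -274.3863   32.0151] ydir 13.9 tilt [-0.0046  0.0029 -1.    ] gap 23.7 grip 40.7 F [-3.744   2.9142  9.332 ] j [-0.0809  0.6998  0.6353  1.9548 -0.6353  0.7013  1.1903]
['516', '-275.5', '31.2', '14'] shift [-0.0019  0.0031  0.0008] turn [-0.0037 -0.0039 -0.0019]
```

```bash
python3 -m pendant '{"targets":[[0.1,[-0.001,0.002,-0.0005],[0,0,0]],[0.33,[-0.001,0.002,-0.0005],[0,0,0]],[0.33,[-0.001,0.002,-0.0005],[0,0,0]],[0.33,[-0.001,0.002,-0.0005],[0,0,0]],[0.33,[-0.001,0.002,-0.01],[0,0,0]],[0.33,[-0.001,0.002,-0.03],[0,0,0]],[0.5,[-0.001,0.002,-0.05],[0,0,0]],[0.5,[-0.001,0.002,-0.05],[0,0,0]]]}'; python3 g.py 429 -323 80 1 429 -323 29 1
```

```text
time: 11.95
ee_pos: [518.2, -276.3, 83.9]
tcp_rot: [1.934, 2.473, -0.0]
contact_force: [0.5, 0.6, 0.1]
finger_gap: 42.9
gripper_force: 0.0
t 11.95 P [ 518.2379 -276.3299   83.8617] ydir 14.0 tilt [ 0.0014 -0.0014 -1.    ] gap 42.9 grip 0.0 F [0.4689 0.6366 0.0874] j [-0.1316  0.633   0.7055  1.9298 -0.5718  0.7866  1.1396]
['429', '-323', '80', '1'] shift [-0.0238 -0.0979  0.0038] turn [0.0013 0.0015 0.2262]
['429', '-323', '29', '1'] shift [-0.0237 -0.0979  0.0548] turn [0.0013 0.0015 0.2262]
```

```bash
python3 -m pendant '{"targets":[[0.5,[-0.012,-0.05,0],[0,0,0.11]],[0.5,[-0.024,-0.099,0],[0,0,0.226]],[0.5,[-0.024,-0.099,0],[0,0,0.226]],[0.5,[-0.024,-0.099,0],[0,0,0.226]],[0.5,[-0.024,-0.099,0],[0,0,0.226]],[0.5,[-0.024,-0.099,0.035],[0,0,0.226]],[0.5,[-0.024,-0.099,0.048],[0,0,0.226]],[0.5,[-0.024,-0.099,0.054],[0,0,0.226]],[0.5,[-0.024,-0.099,0.054],[0,0,0.226]],[0.5,[-0.024,-0.099,0.054],[0,0,0.226]]]}'; python3 g.py 428 -323 28.5 1
```

```text
time: 12.95
ee_pos: [426.8, -322.6, 27.8]
tcp_rot: [-2.2, -2.24, 0.002]
contact_force: [0.1, 0.0, 1.3]
finger_gap: 42.7
gripper_force: 0.0
t 12.95 P [ 426.8402 -322.5995   27.8091] ydir 1.0 tilt [-0.0022  0.     -1.    ] gap 42.7 grip 0.0 F [0.059  0.0485 1.2805] j [ 0.0204  0.666   0.6733  2.0706 -0.6953  0.6431  1.1883]
['428', '-323', '28.5', '1'] shift [-0.0004  0.0012 -0.0007] turn [-0.0022 -0.0001  0.0008]
```

```bash
python3 -m pendant '{"targets":[[0.5,[-0.0005,0.001,-0.0005],[0,0,0]],[0.2,[-0.0005,0.001,-0.0005],[0,0,0]],[0.1,[-0.0005,0.001,-0.0005],[0,0,0]],[0.1,[-0.0005,0.001,-0.0005],[0,0,0]],[0.1,[-0.0005,0.001,-0.0005],[0,0,0]],[0.1,[-0.0005,0.001,-0.0005],[0,0,0]],[0.1,[0,0,-0.03],[0,0,0]],[0.1,[0,0,-0.05],[0,0,0]],[0.1,[0,0,-0.05],[0,0,0]]]}'; python3 g.py 526 -315.5 79 14  526 -315.5 33 14
```

```text
time: 13.85
ee_pos: [427.8, -323.5, 79.7]
tcp_rot: [2.2, 2.24, -0.0]
contact_force: [-1.0, -0.4, 0.0]
finger_gap: 23.2
gripper_force: 39.6
t 13.85 P [ 427.8412 -323.5293   79.6832] ydir 1.0 tilt [ 0.0014 -0.0016 -1.    ] gap 23.2 grip 39.6 F [-1.0112 -0.4279  0.0253] j [-0.0481  0.5907  0.7656  2.0546 -0.6139  0.733   1.125 ]
['526', '-315.5', '79', '14'] shift [0.0063 0.0983 0.0008] turn [ 0.0011  0.0018 -0.2266]
['526', '-315.5', '33', '14'] shift [0.0064 0.0982 0.0468] turn [ 0.0011  0.0018 -0.2266]
```

```bash
python3 -m pendant '{"targets":[[0.1,[0.003,0.045,0],[0,0,-0.11]],[0.1,[0.0064,0.09,0],[0,0,-0.22]],[0.1,[0.0064,0.0985,0],[0,0,-0.2266]],[0.1,[0.0064,0.0985,0],[0,0,-0.2266]],[0.1,[0.0064,0.0985,0.01],[0,0,-0.2266]],[0.1,[0.0064,0.0985,0.03],[0,0,-0.2266]],[0.1,[0.0064,0.0985,0.042],[0,0,-0.2266]],[0.1,[0.0064,0.0985,0.046],[0,0,-0.2266]],[0.1,[0.0064,0.0985,0.047],[0,0,-0.2266]],[0.1,[0.0064,0.0985,0.047],[0,0,-0.2266]]]}'; python3 g.py 526 -315.5 31.5 14
```

```text
time: 14.85
ee_pos: [522.4, -314.6, 30.3]
tcp_rot: [-1.934, -2.469, 0.002]
contact_force: [-4.5, 1.5, 9.9]
finger_gap: 23.1
gripper_force: 44.1
t 14.85 P [ 522.3823 -314.5917   30.2725] ydir 13.9 tilt [-0.0049  0.0018 -1.    ] gap 23.1 grip 44.1 F [-4.5386  1.4639  9.8678] j [-0.013   0.7365  0.6334  1.8857 -0.633   0.7357  1.2277]
['526', '-315.5', '31.5', '14'] shift [-0.0017  0.0033 -0.0012] turn [-0.0043 -0.003  -0.0023]
```

```bash
python3 -m pendant '{"targets":[[0.1,[-0.001,0.002,-0.001],[0,0,0]],[0.33,[-0.001,0.002,-0.001],[0,0,0]],[0.33,[-0.001,0.002,-0.001],[0,0,0]],[0.33,[-0.001,0.002,-0.001],[0,0,0]],[0.33,[-0.001,0.002,-0.01],[0,0,0]],[0.33,[-0.001,0.002,-0.03],[0,0,0]],[0.7,[-0.001,0.002,-0.05],[0,0,0]],[0.7,[-0.001,0.002,-0.05],[0,0,0]]]}'; python3 g.py 339.5 -310.5 80 25 339.5 -310.5 45 25; cat > look.py <<'E'
from h import *;import sys
p=vision.read_camera("top");a=p["img"];cv2.imwrite(sys.argv[1],cv2.resize(a[110:290,190:450],None,fx=3,fy=3,interpolation=cv2.INTER_CUBIC))
for n in ("dark_tile_a","pale_tile","green_offcut"):
    for r in spotter.landmark_of(p,n)[:3]: print(n,round(r["score"],2),r["centre"],pix2w(p,r["centre"],20)[:2].round(1))
E
```

```text
time: 15.65
ee_pos: [528.5, -316.0, 83.0]
tcp_rot: [1.933, 2.474, -0.001]
contact_force: [0.1, -0.5, 0.3]
finger_gap: 56.4
gripper_force: 0.0
t 15.65 P [ 528.5203 -315.9971   82.9969] ydir 14.0 tilt [ 0.0015 -0.0018 -1.    ] gap 56.4 grip 0.0 F [ 0.1028 -0.4718  0.3002] j [-0.0572  0.6713  0.6958  1.8604 -0.5761  0.8192  1.1827]
['339.5', '-310.5', '80', '25'] shift [ 0.051  -0.1821  0.0027] turn [ 0.0008  0.0022 -0.1921]
['339.5', '-310.5', '45', '25'] shift [ 0.0511 -0.1821  0.0377] turn [ 0.0008  0.0022 -0.1921]
```

```bash
python3 -m pendant '{"targets":[[0.65,[0.013,-0.045,0],[0,0,-0.05]],[0.65,[0.027,-0.09,0],[0,0,-0.1]],[0.65,[0.04,-0.135,0],[0,0,-0.19]],[0.65,[0.051,-0.182,0],[0,0,-0.192]],[0.65,[0.051,-0.182,0],[0,0,-0.192]],[0.65,[0.051,-0.182,0],[0,0,-0.192]],[0.65,[0.051,-0.182,0],[0,0,-0.192]]]}'; python3 g.py 339.5 -310.5 45 25; python3 look.py pics/top3.png
```

```text
time: 16.35
ee_pos: [339.6, -309.5, 80.7]
tcp_rot: [-1.686, -2.65, 0.002]
contact_force: [0.2, 0.2, 0.2]
finger_gap: 55.5
gripper_force: 0.0
t 16.35 P [ 339.5798 -309.5033   80.7126] ydir 25.1 tilt [-0.0016 -0.0002 -1.    ] gap 55.5 grip 0.0 F [0.23   0.1701 0.2053] j [ 0.0501  0.4472  0.6824  2.2222 -0.4856  0.6211  1.5257]
['339.5', '-310.5', '45', '25'] shift [-0.0009 -0.0004  0.0357] turn [-0.0015 -0.0005  0.0012]
dark_tile_a 0.76 [154.7, 369.1] [ 529.2 -313.6]
dark_tile_a 0.44 [162.2, 348.9] [ 514.6 -273.8]
pale_tile 0.56 [177.2, 312.3] [ 485.7 -202.5]
```

View pics/top3.png

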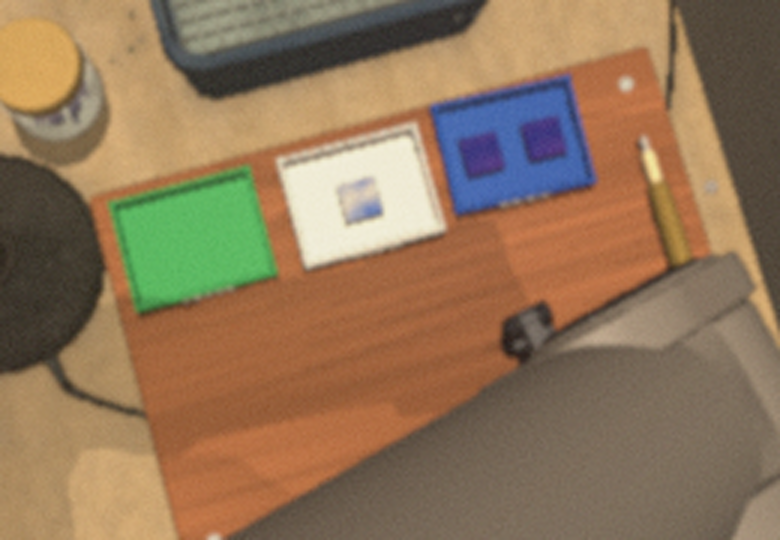

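The three tiles lie flat in their trays. In this crop they are at (360,200) in white, and (481,154) and (543,138) in blue. The offcut is next; I'll hold it high so the fingertips stay near the tray rim.

```bash
python3 -m pendant '{"targets":[[0.65,[-0.001,0,0.03],[0,0,0]],[0.65,[-0.001,0,0.043],[0,0,0]],[0.65,[-0.001,0,0.05],[0,0,0]],[0.65,[-0.001,0,0.0515],[0,0,0]],[0.65,[-0.001,0,0.0515],[0,0,0]],[0.5,[-0.001,0,0.0515],[0,0,0]],[0.3,[-0.001,0,0.0515],[0,0,0]],[0.3,[-0.001,0,0.0515],[0,0,0]],[0.3,[-0.001,0,0.0515],[0,0,0]],[0.3,[-0.001,0,0.0515],[0,0,0]],[0.3,[-0.001,0,0.0515],[0,0,0]]]}' 50; python3 g.py 339.5 -310.5 80 25
```

```text
time: 17.65
ee_pos: [338.9, -310.4, 30.0]
tcp_rot: [-1.687, -2.649, 0.001]
contact_force: [-1.0, 1.2, 8.7]
finger_gap: 34.4
gripper_force: 48.8
t 17.65 P [ 338.9081 -310.43     30.0089] ydir 25.0 tilt [-0.0011  0.0002 -1.    ] gap 34.4 grip 48.8 F [-1.0209  1.2431  8.6606] j [ 0.1486  0.5392  0.5683  2.2385 -0.5959  0.5138  1.6201]
['339.5', '-310.5', '80', '25'] shift [-0.0003  0.0005 -0.05  ] turn [-0.0009 -0.0007  0.0001]
```

```bash
python3 -m pendant '{"targets":[[0.3,[0,0,-0.02],[0,0,0]],[0.3,[0,0,-0.05],[0,0,0]],[0.3,[0,0,-0.05],[0,0,0]]]}'; python3 g.py 430 -200 85 15 459 -82 85 15; python3 - <<'E'
from h import *
p=vision.read_camera("scene");a=p["img"];cv2.imwrite("pics/sc1.png",cv2.resize(a[120:300,200:520],None,fx=2.4,fy=2.4))
E
```

```text
time: 17.95
ee_pos: [340.2, -311.6, 81.8]
tcp_rot: [1.686, 2.647, -0.001]
contact_force: [-0.1, -0.4, -0.8]
finger_gap: 34.1
gripper_force: 50.2
t 17.95 P [ 340.1785 -311.5566   81.7827] ydir 25.0 tilt [ 0.0021 -0.0021 -1.    ] gap 34.1 grip 50.2 F [-0.1192 -0.395  -0.7935] j [ 0.0487  0.4472  0.6887  2.2207 -0.4911  0.6213  1.5328]
['430', '-200', '85', '15'] shift [ 0.0631  0.1286 -0.0033] turn [0.0013 0.0027 0.1745]
['459', '-82', '85', '15'] shift [ 0.1578  0.2047 -0.0035] turn [0.0013 0.0027 0.1745]
```

View pics/sc1.png

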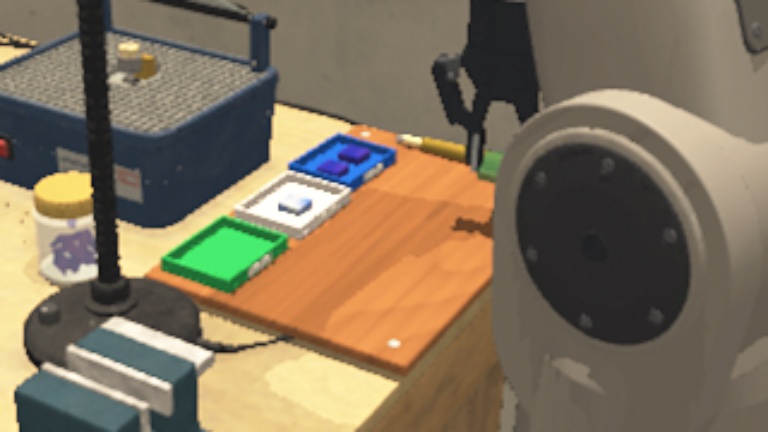

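The scene crop shows the offcut held in the gripper at (490,165). The tiles lie flat in their trays, and the green tray at (225,252) is clear. Next I carry it towards the green tray.

```bash
python3 -m pendant '{"targets":[[0.3,[0.02,0.04,0],[0,0,0.06]],[0.3,[0.042,0.085,0],[0,0,0.12]],[0.3,[0.063,0.128,0],[0,0,0.174]],[0.3,[0.085,0.147,0],[0,0,0.174]],[0.3,[0.11,0.166,0],[0,0,0.174]],[0.3,[0.135,0.187,0],[0,0,0.174]],[0.3,[0.15,0.199,0],[0,0,0.174]],[0.3,[0.158,0.205,0],[0,0,0.174]],[0.3,[0.158,0.205,0],[0,0,0.174]],[0.3,[0.158,0.205,0],[0,0,0.174]]]}'; python3 g.py 459 -82 85 15 ; python3 - <<'E'
from h import *
p=vision.read_camera("top");a=p["img"];
b=vision.read_camera("scene")["img"];r=cv2.resize(a[110:290,150:400],None,fx=1.6,fy=1.6);q=cv2.resize(b[40:300,130:500],(400,288))
cv2.imwrite("pics/both.png",np.hstack([r,q]))
E
```

```text
time: 19.0
ee_pos: [457.1, -81.3, 78.7]
tcp_rot: [-1.911, -2.49, 0.003]
contact_force: [-0.2, 0.7, -1.0]
finger_gap: 33.7
gripper_force: 50.2
t 19.0 P [457.0853 -81.2662  78.6584] ydir 15.0 tilt [-0.003  -0.0001 -1.    ] gap 33.7 grip 50.2 F [-0.2249  0.6805 -0.9833] j [-0.5606  0.4835  0.754   2.2141 -0.5594  0.6422  0.8604]
['459', '-82', '85', '15'] shift [-0.0012  0.0016 -0.0063] turn [-0.0029 -0.0007 -0.0002]
```

View pics/both.png

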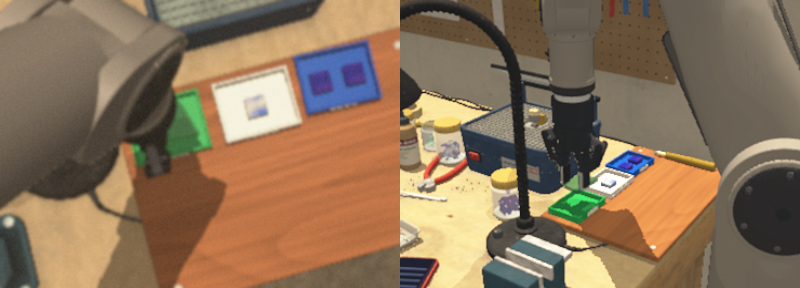

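The picture shows the offcut above the green tray and the arm clear of the lamp neck. I'll lower it to just above the rim.

```bash
python3 -m pendant '{"targets":[[0.3,[-0.0003,0.004,0.015],[-0.002,0,0]],[0.3,[-0.0003,0.004,0.03],[-0.002,0,0]],[0.3,[-0.0003,0.004,0.038],[-0.002,0,0]],[0.3,[-0.0003,0.004,0.038],[-0.002,0,0]],[0.3,[-0.0003,0.004,0.038],[-0.002,0,0]]]}'; python3 g.py 459 -78 40 15 459 -78 33 15 ; python3 - <<'E'
from h import *
b=vision.read_camera("scene");print(w2pix(b,[462,-91.5,18]))
r=cv2.resize(b["img"][185:260,250:360],None,fx=7,fy=7,interpolation=cv2.INTER_CUBIC);cv2.imwrite("pics/sc2.png",r)
E
```

```text
time: 19.6
ee_pos: [461.2, -80.2, 41.0]
tcp_rot: [-1.912, -2.491, -0.0]
contact_force: [-0.4, 0.4, -0.4]
finger_gap: 33.7
gripper_force: 50.2
t 19.6 P [461.2372 -80.2105  41.0155] ydir 15.0 tilt [-0.0009  0.0008 -1.    ] gap 33.7 grip 50.2 F [-0.4433  0.3545 -0.4081] j [-0.4871  0.5514  0.6631  2.2197 -0.6446  0.5679  0.9265]
['459', '-78', '40', '15'] shift [ 0.0027 -0.0016  0.001 ] turn [-0.0006 -0.001  -0.0005]
['459', '-78', '33', '15'] shift [ 0.0027 -0.0016  0.008 ] turn [-0.0006 -0.001  -0.0005]
[227.94066708 292.61089946]
```

View pics/sc2.png

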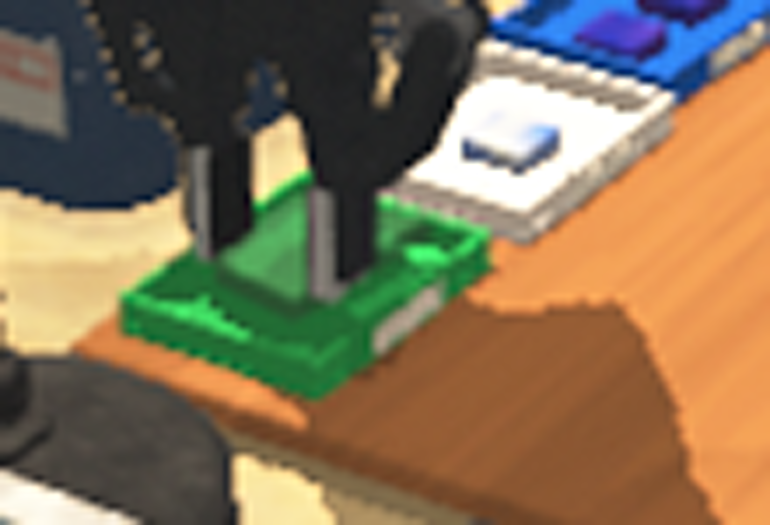

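```bash
python3 -m pendant '{"targets":[[0.3,[0.004,-0.001,0],[0,0,0]],[0.3,[0.004,-0.001,0.002],[0,0,0]],[0.3,[0.004,-0.001,0.004],[0,0,0]],[0.3,[0.004,-0.001,0.006],[0,0,0]],[0.3,[0.004,-0.001,0.006],[0,0,0]]]}'; python3 g.py 459 -77 33 15
```

```text
time: 20.15
ee_pos: [459.2, -75.9, 34.6]
tcp_rot: [-1.91, -2.492, -0.0]
contact_force: [0.4, 0.2, -0.9]
finger_gap: 33.9
gripper_force: 50.2
t 20.15 P [459.1857 -75.8712  34.5744] ydir 15.0 tilt [-0.0012  0.001  -1.    ] gap 33.9 grip 50.2 F [ 0.3531  0.17   -0.8765] j [-0.4847  0.5592  0.6476  2.2271 -0.659   0.5517  0.9317]
['459', '-77', '33', '15'] shift [-0.001  -0.0005  0.0016] turn [-0.0009 -0.0013  0.0009]
```

```bash
python3 -m pendant '{"targets":[[0.3,[0,0,0.001],[0,0,0]],[0.3,[0,0,0.0018],[0,0,0]],[0.3,[0,0,0.0018],[0,0,0]]]}'; python3 g.py 459 -77 33 15|head -1
```

```text
time: 20.45
ee_pos: [459.4, -76.0, 33.1]
tcp_rot: [-1.911, -2.492, -0.001]
contact_force: [-0.9, -0.1, 2.4]
finger_gap: 34.0
gripper_force: 50.5
t 20.45 P [459.4088 -75.9588  33.1244] ydir 15.0 tilt [-0.0007  0.0013 -1.    ] gap 34.0 grip 50.5 F [-0.8917 -0.092   2.3803] j [-0.4811  0.5617  0.6437  2.2272 -0.6627  0.5485  0.9348]
```

```bash
python3 -m pendant '{"targets":[[0.4,[0,0,0.0003],[0,0,0]],[0.42,[0,0,0.0003],[0,0,0]],[0.42,[0,0,0.0003],[0,0,0]],[0.42,[0,0,0.0003],[0,0,0]]]}'; python3 g.py 459 -77 33 15|head -1
```

```text
time: 20.85
ee_pos: [459.4, -76.0, 32.7]
tcp_rot: [-1.911, -2.492, -0.001]
contact_force: [0.1, -0.1, 2.2]
finger_gap: 35.8
gripper_force: 12.0
t 20.85 P [459.4451 -75.9661  32.7453] ydir 15.0 tilt [-0.0006  0.001  -1.    ] gap 35.8 grip 12.0 F [ 0.1189 -0.0901  2.1861] j [-0.4807  0.5623  0.6429  2.2273 -0.6633  0.5475  0.9353]
```

```bash
python3 -m pendant '{"targets":[[0.44,[0,0,0],[0,0,0]],[0.45,[0,0,0],[0,0,0]],[0.45,[0,0,0],[0,0,0]],[0.45,[0,0,0],[0,0,0]]]}'; python3 g.py 459 -77 33 15|head -1
```

```text
time: 21.25
ee_pos: [459.3, -75.9, 32.6]
tcp_rot: [-1.911, -2.492, -0.0]
contact_force: [-0.0, -0.0, -0.1]
finger_gap: 39.0
gripper_force: 0.0
t 21.25 P [459.2892 -75.8986  32.6334] ydir 15.0 tilt [-0.0009  0.001  -1.    ] gap 39.0 grip 0.0 F [-0.0333 -0.0322 -0.1064] j [-0.4807  0.5625  0.6427  2.2275 -0.6633  0.5475  0.9352]
```

Released without touching the walls. I'll lift slowly, then back away towards the board's front right so the tray is visible.

```bash
python3 -m pendant '{"targets":[[0.45,[0,0,-0.005],[0,0,0]],[0.45,[0,0,-0.012],[0,0,0]],[0.45,[0,0,-0.03],[0,0,0]],[0.45,[0,0,-0.07],[0,0,0]],[0.45,[0,0,-0.1],[0,0,0]],[0.45,[-0.05,0,-0.1],[0,0,0]],[0.45,[-0.1,0,-0.1],[0,0,0]],[0.45,[-0.15,-0.02,-0.1],[0,0,0]],[0.45,[-0.2,-0.05,-0.1],[0,0,0]],[0.45,[-0.22,-0.07,-0.1],[0,0,0]],[0.45,[-0.22,-0.07,-0.1],[0,0,0]],[0.45,[-0.22,-0.07,-0.1],[0,0,0]]]}'; python3 look.py pics/top4.png; python3 - <<'E'
from h import *
b=vision.read_camera("scene")
r=cv2.resize(b["img"][165:260,250:400],None,fx=4,fy=4,interpolation=cv2.INTER_CUBIC);cv2.imwrite("pics/sc3.png",r)
E
```

```text
time: 22.45
ee_pos: [448.2, -307.5, 133.0]
tcp_rot: [-1.915, -2.489, -0.001]
contact_force: [0.1, 0.3, 0.4]
finger_gap: 38.1
gripper_force: 0.0
dark_tile_a 0.6 [191.5, 414.8] [ 456.  -400.2]
dark_tile_a 0.57 [140.1, 207.1] [560.2   0. ]
```

View pics/top4.png

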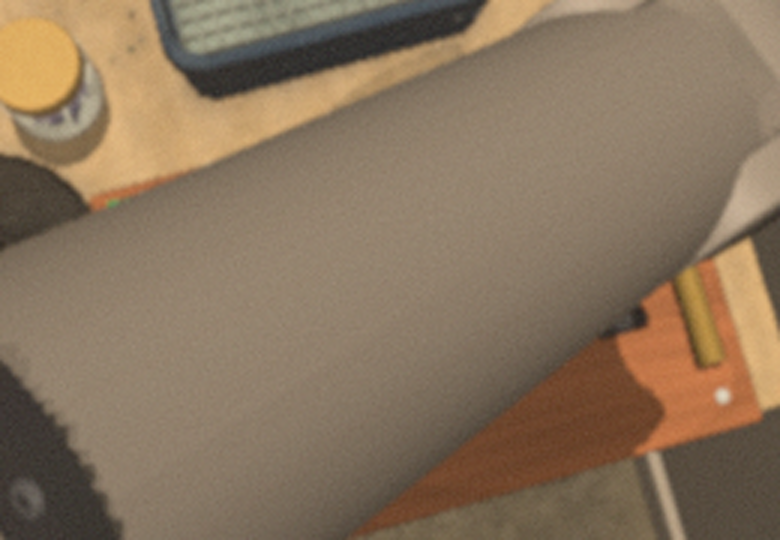

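View pics/sc3.png

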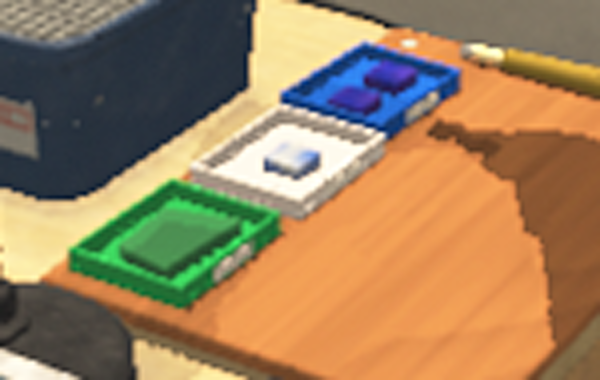

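The top view is blocked by the arm. The scene crop shows all four pieces flat in the right trays, with the offcut's corners at about (125,240), (178,197), (241,222) and (170,270). I'll check its centring with numbers.

```bash
python3 - <<'E'
from h import *
b=vision.read_camera("scene")
f=lambda L,z:np.array([pix2w(b,(165+(y+.5)/4-.5,250+(x+.5)/4-.5),z)[:2] for x,y in L])
t=f([(72,247),(172,182),(279,217),(180,285)],30);g=f([(123,240),(178,197),(241,222),(168,267)],29)
a=np.radians(15);M=np.array([[np.cos(a),np.sin(a)],[-np.sin(a),np.cos(a)]])
T=t@M.T;G=g@M.T;m=(T.max(0)+T.min(0))/2
print(T-m,"\n",G-m,"\nsize",np.ptp(T,axis=0),np.ptp(G,axis=0),"\noffset",(G.max(0)+G.min(0))/2-m)
for n in("green_offcut","green_tray"):
    for r in spotter.landmark_of(b,n)[:2]:print(n,r["score"],pix2w(b,r["centre"],20)[:2])
E
python3 g.py 448 -307 130 15|head -1
```

```text
[[ 36.61498624  42.52103471]
 [ 33.64916174 -43.47486233]
 [-36.61498624 -42.16756295]
 [-31.90951632  43.47486233]] 
 [[ 19.76718392  21.05103028]
 [ 22.20073075 -32.71274807]
 [-21.58554683 -28.18303106]
 [-15.75422524  30.91581632]] 
size [73.22997247 86.94972466] [43.78627758 63.62856438] 
offset [ 0.30759196 -0.89846588]
green_offcut 0.81 [470.36120772 -99.94279091]
green_tray 0.72 [448.58152484 -83.74881462]
t 22.85 P [ 449.4511 -305.7711  132.4572] ydir 15.1 tilt [-0.0008  0.0012 -1.    ] gap 38.6 grip 0.0 F [ 0.3329 -0.4314  0.3924] j [-0.1275  0.5111  0.8032  2.0057 -0.4978  0.8305  1.2236]
```

The offcut is centred to about 1 mm and its measured size agrees with the one given. The arm is clear and touching nothing, so I'm handing in.

```bash
python3 -c "
from workcell import bot
print(bot.sign_off())"
```

```text
the job is handed in; nothing more can be done
None
```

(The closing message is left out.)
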